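Book in the job and check a slanted bore with the depth gauge

ROBOT

A 6-joint arm with a two-finger parallel gripper is mounted at the origin on the work surface. World frame = base frame: x ahead of the robot, y to its left, z up, the work surface at z = 0. Lengths are in mm, angles in rad, forces in N, time in s.
With the tool pointing down it reaches from about 275 to 750 mm from the base axis. Payload 10.2 kg.
Tool frame: the origin (TCP) lies between the finger pads; the fingertips stand 22 mm ahead of it and the grasp point (between the pads) lies 3 mm ahead of it (ctrl.nose_length is the distance from the TCP to the fingertips, in mm); y points along the fingers, z is the direction in which the jaws open and shut, and the axes are right-handed (so a half turn about y gives the same grasp; the last joint's range is limited). The gripper opens to 85 mm and grips with 20 to 120 N. Pads are 22 mm wide; open, the fingers measure 114 mm over their backs; the gripper's body (76 mm by 85 mm) begins 54 mm behind the grasp point. The pads swing forward as they close: fully open they stand 13 mm farther back than shut.
Start: joints at [-1.364, 0.313, 1.498, -0, 1.331, -0.223], TCP at [218.75, -477.263, 253.294] pointing down, gripper open.
Joint ranges: [-2.94, 2.94], [-0.97, 2.17], [0.19, 2.56], [-1.23, 4.37], [0.02, 3.11], [-2.88, 2.88]. Speed limits (rad/s): [2.39, 2.39, 3.01, 3.14, 3.14, 3.14].

INTERFACE

Orientations are given as a unit quaternion [w, x, y, z].
In Python, from rig import ctrl, eyes, models gives the robot as it stands.
- The arm moves only by the shell command python3 -m crank 'ROWS' [FORCE]. ROWS is JSON, a list of rows, each an object with "dp": the shift along the tool's x, y, z in mm, a list of three; "roll": the turn about the tool's y in rad; "gripper": the closure in counts, from 0 (fully open) to 255 (shut). A call has 1 to 10 rows; each row is the pose to reach, as a shift and turn from the pose commanded when the call began, along the tool's axes at that moment; what a row does not reach only later rows make up. A row lasts 1/12 s, in which the tool goes at most 41.7 mm and 7.16 degrees, less where a joint would pass 70% of its speed; a pose out of reach is approached as far as the arm can. A call with a gripper value outside its range is refused whole. The fingers move at their own pace and stop on an object; FORCE is the grip in N (left out, the last holds). Time passes only in rows, so rows that repeat a pose let the fingers close. It gives the time, the measured TCP pose, the force and the opening at its end, in the units of the state.
- ctrl.sense(): the state, without advancing time (a new reading comes with each control period).
- eyes.capture(name): name is "side" or "top"; returns a dict with "color" (384x512x3 uint8, red, green, blue), "fx", "fy", "cx", "cy" (pixels), "distortion" ([k1, k2, p1, p2, k3] as OpenCV has them; the pictures are not rectified), "R" (3x3) and "t" (3): a world point X has camera coordinates R X + t. Camera axes: x right, y down, z forward; pixel columns grow to the right and rows downward; lengths in mm; the calibration is good to about 2 mm. A picture is of the moment at which its call begins. There is no depth.
- ctrl.finish_job(): hands the job in, once; it reports no verdict.
Trained networks look in a picture, given as the dict that the camera call returned (one of the last four; its "shot" number tells which), for a name from the list of things; names that differ only in an ending like _2 or _b are one class to them, and where a whole thing is asked for, a point or a joint stands for the part that bears it (a point fixed in the world has none). Each returns a list of dicts, best first, with "confidence" (0 to 1); they miss things now and then, are a little off and sometimes report something else, mostly with a low value. They report only what shows in the picture. A call takes as long as a camera call. They do not tell look-alikes from the thing itself.
- models.spot_in(picture, label): "extent" ([centre column, centre row, width, height] in pixels, round what is visible of it).
- models.spot_point(picture, label): "centre" ([column, row] in pixels: a listed point, or the origin of a listed thing).
The state is a dict: "time_s": time; "joints": joint angles; "dq": joint speeds; "tau": joint torques, N m; "eef_pos": TCP position; "ee_rot": TCP orientation; "force": force on the tool from outside, world axes, zero at the start; "wrist_torque": the same for the moment, N m; "grip_width": opening from 0.0 (shut) to 1.0 (fully open).
Only numpy, scipy, OpenCV 4.12 (cv2) and the standard library are available. Lean on these libraries where they do the work, as an engineer would, in place of code of your own. Each camera call takes 0.05 s, during which the arm holds its last target. There are 200 camera calls.

TASK

In the model-making workshop, first turn the blue job canister so that its white code patch squarely faces the scanner's red window, leaving it standing where it is. Then take the depth gauge from its rack, push its steel rod down the slanted brass guide tube until the brass collar stops against the tube's mouth, draw it right out again, and hold it level along the reader's glass strip with its red tip a few centimetres above the red dot, touching nothing. Finish while still holding the gauge there; it is not put down, and the other things on the bench are left alone.

Things in the scene. Friction and masses are not known exactly. Their poses are not given: they have to be found in the camera images.
- gauge: loose depth gauge, 177 mm long, 70 to 130 g, lying level in its rack. Origin on its axis at the brass collar's front face; x along the axis from tip to handle end, z up. x = -75 to 0 mm: steel rod, 8 mm thick, black bands, last 12 mm red; 0 to 8: collar, 30 mm diameter; 8 to 102: square orange handle, 14 x 14 mm, flats facing y and z. Grip across y around x = 45 to 50 mm
- tip (a point): the very tip of the gauge rod, on its axis, 75 mm from the collar's front face
- rack: fixed dark wooden rack, base 150 x 70 x 10 mm, origin at its underside 30 mm to -x of its centre. Holds the gauge along its x, tip to -x, axis 65 mm above the bench, gauge origin at rack x = -7 to 3 mm, in two open-topped saddles 10 mm thick, 44 wide, up to 77 mm high, at rack x = -30 mm (rod) and +90 mm (handle end). Lift straight up 40 mm to clear
- fixture: fixed drilling fixture: aluminium base 150 x 110 x 12 mm with two blue cheeks 112 mm high (outer faces 86 mm apart, with black clamp knobs reaching to 57 mm either side) holding a slanted pine block with the guide tube; origin at the base's underside, 30 mm to +x of its centre. The tube's mouth lies at fixture x = +30 mm, y = 0, 135 mm above the bench, and looks to +x and up
- guide: guide tube and slanted block, part of the fixture. Origin: centre of the tube's mouth; z: the bore's axis out of the mouth, 25 deg above level towards fixture +x. Mouth 21 mm inside, 29 outside, narrowing in 14 mm to a 12 mm bore, 85 mm deep, clear through. Tube stands 34 mm out of a 56 x 64 x 51 mm block. With the collar stopped, the gauge's origin meets this origin, gauge x along this z
- reader: fixed black reader block 100 x 66 x 50 mm, origin at the centre of its underside; a green glass strip 80 x 26 mm runs along its x on the top
- dot (a point): centre of the red dot, 14 mm across, in the middle of the reader's glass strip, 51.5 mm above the bench
- scanner: fixed grey scanner block 50 x 75 x 70 mm; origin at the foot of its front face, in the middle; the front face with the red window looks along its -x towards the canister
- canister: loose blue canister standing on the bench, 50 mm diameter, 95 tall, 130 to 250 g, origin at the centre of its underside, z up; white code patch on its +x side, white stripe on its top from the centre to the patch. It stands 100 to 120 mm before the scanner's face, turned 0.8 to 2.3 rad anticlockwise (from above) from facing it; it faces it when its x points as the scanner's x
- mark (a point): middle of the canister's white code patch, on the side surface, 45 mm above the underside
- glue: bystander: yellow glue bottle with red cap, 54 mm diameter, 150 mm tall, origin under its centre
- jar: bystander: glass jar with metal lid, 56 mm diameter, 75 mm tall, origin under its centre
- screwdriver: bystander: red-handled screwdriver lying on the bench
- offcut: bystander: plywood offcut 70 x 30 x 18 mm, origin under its centre
- eraser: bystander: blue eraser 45 x 22 x 14 mm, origin under its centre
- tape: bystander: green roll of tape, 68 mm diameter, 18 mm tall, origin under its centre
- house: bystander: small plywood model house 70 x 90 x 61 mm, origin under its centre
There are look-alikes about, which are no part of the job. What is shaped like the gauge but pink is not meant. What is shaped like the scanner but orange is not meant.

How it is judged (in metres and radians):
On the way, in this order (a step that is already met when the one before it is completed fails the run):
1. the canister stands upright where it was (within 30 mm), let go, with its white patch facing the scanner (within 17 degrees) (angle between the x axis of canister and the x axis of scanner, either way round below 0.3 rad and x of scanner in the frame of canister above 0.05 m and distance of canister from where it was at the start of the episode below 0.03 m and angle between canister's own z axis and vertical below 0.1 rad and contact force between the fingers and canister below 0.1 N), for 0.2 s.
2. the gauge is in the guide tube with its collar stopped on the mouth (z of gauge in the frame of guide below 0.003 m and distance between gauge and guide below 0.008 m and z of tip in the frame of guide below -0.07 m and angle between the x axis of gauge and the z axis of guide, either way round below 0.1 rad and contact force between gauge and fixture above 0.3 N and x of tip in the frame of guide between -0.006 and 0.006 m and y of tip in the frame of guide between -0.006 and 0.006 m and contact force between the fingers and gauge above 2 N), for 0.2 s.
3. the gauge is drawn right out of the tube, held by the fingers (contact force between the fingers and gauge above 2 N and z of tip in the frame of guide above 0.005 m), for 0.1 s.
At the end, for the whole second after the job is handed in: Gauge held still in the fingers, touching nothing else, level within 8 deg, along the strip within 15 deg, tip within 15 mm of the dot along and across, 12 to 60 mm above it; canister upright, its patch facing the scanner within 17 deg, less than 30 mm from where it began (x of tip in the frame of dot between -0.015 and 0.015 m and y of tip in the frame of dot between -0.015 and 0.015 m and z of tip in the frame of dot between 0.012 and 0.06 m and angle between gauge's own x axis and vertical between 1.4308 and 1.7108 rad and angle between the x axis of gauge and the x axis of reader, either way round below 0.26 rad and linear speed of gauge below 0.02 m/s and contact force between the fingers and gauge above 2 N and contact force between gauge and fixture below 0.1 N and contact force between gauge and rack below 0.1 N and contact force between gauge and reader below 0.1 N and contact force between gauge and scanner below 0.1 N and contact force between gauge and canister below 0.1 N and contact force between gauge and glue below 0.1 N and contact force between gauge and jar below 0.1 N and contact force between gauge and screwdriver below 0.1 N and contact force between gauge and offcut below 0.1 N and contact force between gauge and eraser below 0.1 N and contact force between gauge and tape below 0.1 N and contact force between gauge and house below 0.1 N and angle between the x axis of canister and the x axis of scanner, either way round below 0.3 rad and x of scanner in the frame of canister above 0.05 m and distance of canister from where it was at the start of the episode below 0.03 m and angle between canister's own z axis and vertical below 0.1 rad); the arm keeps its last pose, push and grip.
It fails at once if a bystander is moved by more than 30 mm (distance of any of glue, jar, screwdriver, offcut, eraser, tape, house from where it was at the start of the episode above 0.03 m).
It fails at once if the canister is tipped over (angle between canister's own z axis and vertical above 0.6 rad).
It also fails if it takes over 58 s, if anything falls off the work surface, if the arm or the gripper's body presses on something with over 40 N, if the wrist force passes 120 N, or if a joint passes its speed limit or range.

## Working session

There is one attempt and no reset: what is moved stays moved. The work goes in short steps, Python scripts to look and compute and a shell command to move; the robot and the scene stay as the last step left them, time stands still between calls to the robot, and variables do not carry over. Pictures are saved under pics/ and viewed, about 8 in all and at most 12, crops included, and the job is handed in when it is done.

```bash
ls -la; python3 -m crank --help 2>&1 | head -20; mkdir -p pics; cat > h.py <<'E'
import numpy as np, cv2
from rig import ctrl, eyes, models
from scipy.spatial.transform import Rotation as Rn
def K(p): return np.array([[p["fx"],0,p["cx"]],[0,p["fy"],p["cy"]],[0,0,1.]])
def D(p): return np.array(p["distortion"],float)
def ray(p,uv):
    n=cv2.undistortPoints(np.array([[uv]],float),K(p),D(p)).ravel()
    R=np.array(p["R"]);t=np.array(p["t"]).ravel(); d=R.T@np.array([n[0],n[1],1]); return -R.T@t,d/np.linalg.norm(d)
def atz(p,uv,z):
    c,d=ray(p,uv); return c+d*(z-c[2])/d[2]
def tri(obs):
    A=np.zeros((3,3));b=np.zeros(3);rs=[ray(p,u) for p,u in obs]
    for c,d in rs: M=np.eye(3)-np.outer(d,d);A+=M;b+=M@c
    x=np.linalg.solve(A,b); return x,[round(float(np.linalg.norm(np.cross(x-c,d))),1) for c,d in rs]
def proj(p,X):
    R=np.array(p["R"],float);t=np.array(p["t"],float)
    return cv2.projectPoints(np.array(X,float).reshape(-1,1,3),cv2.Rodrigues(R)[0],t,K(p),D(p))[0].reshape(-1,2)
def tool():
    s=ctrl.sense(); q=s["ee_rot"]; return np.array(s["eef_pos"]),Rn.from_quat([q[1],q[2],q[3],q[0]]).as_matrix()
def save(p,n,s=1.5,crop=None):
    im=p["color"][:,:,::-1]
    if crop: a,b,c,d=crop; im=im[b:d,a:c]
    cv2.imwrite("pics/"+n,cv2.resize(im,None,fx=s,fy=s,interpolation=cv2.INTER_CUBIC))
E
cat > a.py <<'E'
from h import *
np.set_printoptions(precision=2,suppress=True)
print(ctrl.sense()); P,R=tool(); print(R, ctrl.nose_length)
ps={n:eyes.capture(n) for n in("side","top")}
for n,p in ps.items():
    save(p,n+"0.png"); print(n,"cam at",-np.array(p["R"]).T@np.array(p["t"]),np.array(p["R"])[2])
for l in "gauge tip rack fixture guide reader dot scanner canister mark glue jar screwdriver offcut eraser tape house".split():
    print(l,*[(n,[([round(float(v)) for v in d["centre"]],round(d["confidence"],2)) for d in models.spot_point(p,l)[:3]]) for n,p in ps.items()])
E
python3 a.py
```

```text
total 12
drwxr-xr-x  3 agent agent 4096 Dec  5 09:46 .
drwxr-xr-x 23 root  root  4096 Dec  5 09:46 ..
drwxr-xr-x  2 agent agent 4096 Dec  5 09:46 pics
invalid input: not JSON, or not a number
{'time_s': 0.0, 'joints': array([-1.36,  0.31,  1.5 ,  0.  ,  1.33, -0.22]), 'dq': array([-0.,  0., -0.,  0.,  0., -0.]), 'tau': array([ -0.  , -41.23, -25.97,  -0.  ,   0.  ,   0.  ]), 'eef_pos': array([ 218.69, -477.03,  252.7 ]), 'ee_rot': array([ 0.15, -0.15,  0.69, -0.69]), 'force': array([ 0.12,  0.15, -0.44]), 'wrist_torque': array([0.03, 0.02, 0.02]), 'grip_width': 0.9969986600394359}
[[-0.91 -0.    0.42]
 [-0.42  0.   -0.91]
 [-0.   -1.   -0.  ]] 22.0
side cam at [ 385.98 1081.01  873.36] [ 0.12 -0.81 -0.58]
top cam at [ 407.98   13.01 1105.59] [ 0.13  0.   -0.99]
gauge ('side', [([321, 249], 0.79), ([259, 225], 0.54)]) ('top', [([213, 274], 0.86), ([210, 203], 0.8)])
tip ('side', [([284, 231], 0.67), ([300, 260], 0.66), ([283, 179], 0.65)]) ('top', [([208, 229], 0.91), ([194, 258], 0.58)])
rack ('side', [([256, 246], 0.73)]) ('top', [([215, 208], 0.95)])
fixture ('side', [([258, 227], 
[... 373 characters left out ...]
3], 0.56)])
canister ('side', [([255, 324], 0.8)]) ('top', [])
mark ('side', [([253, 315], 0.57)]) ('top', [([98, 216], 0.67), ([138, 188], 0.67)])
glue ('side', [([174, 225], 0.77)]) ('top', [([226, 118], 0.84), ([140, 187], 0.18)])
jar ('side', [([207, 176], 0.62), ([252, 320], 0.54)]) ('top', [([331, 123], 0.57)])
screwdriver ('side', [([253, 150], 0.51)]) ('top', [([397, 169], 0.91)])
offcut ('side', [([223, 296], 0.67), ([202, 214], 0.51)]) ('top', [([252, 142], 0.67)])
eraser ('side', [([285, 234], 0.52), ([220, 184], 0.46)]) ('top', [([316, 150], 0.72)])
tape ('side', [([193, 250], 0.73)]) ('top', [([196, 149], 0.72)])
house ('side', [([166, 264], 0.84)]) ('top', [([172, 128], 0.63)])
```

View pics/side0.png

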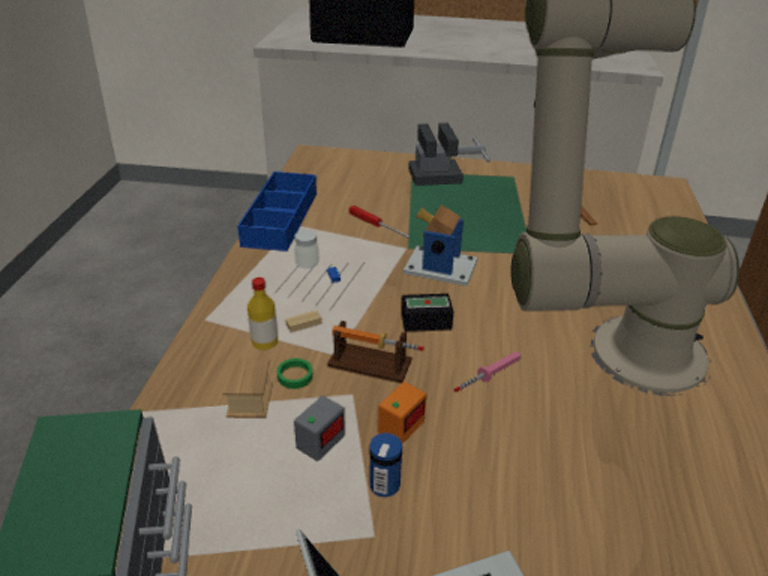

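View pics/top0.png

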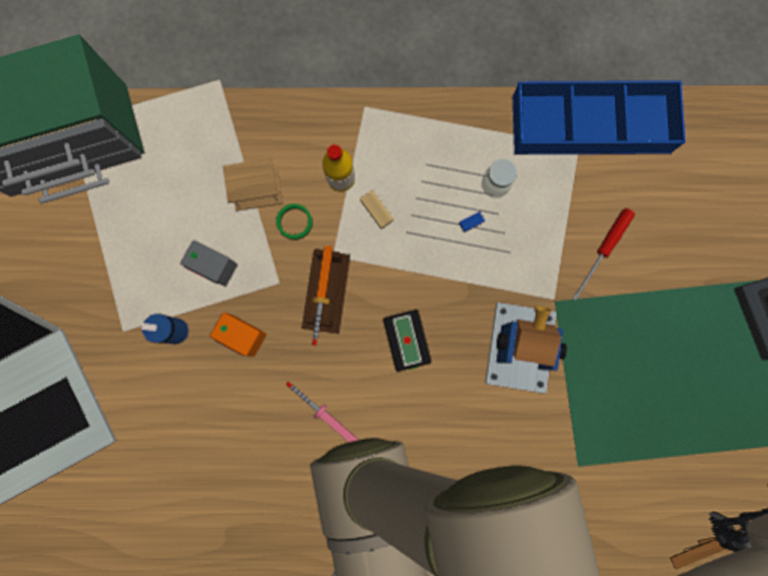

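```bash
cat > b.py <<'E'
from h import *
np.set_printoptions(precision=1,suppress=True)
ps={n:eyes.capture(n) for n in("side","top")}
S,T=ps["side"],ps["top"]
def mask(p,roi,lo,hi):
    h=cv2.cvtColor(p["color"],cv2.COLOR_RGB2HSV); m=cv2.inRange(h,np.array(lo),np.array(hi)); z=np.zeros_like(m);a,b,c,d=roi; z[b:d,a:c]=m[b:d,a:c]
    n,L,st,ce=cv2.connectedComponentsWithStats(z); i=1+np.argmax(st[1:,4]); return (L==i).astype(np.uint8),ce[i],st[i,4]
def rect(m): return cv2.minAreaRect(np.argwhere(m)[:,::-1].astype(np.float32))
def quad(p,m,z):
    P=np.array([atz(p,u,z)[:2] for u in np.argwhere(m)[:,::-1]],np.float32); r=cv2.minAreaRect(P); return [np.round(np.array(v),1) for v in r], P
# dot & tip red
for nm,roiS,roiT in(("dot",(278,195,292,207),(264,220,278,234)),("tip",(276,226,286,238),(203,222,215,234))):
    o=[]
    for p,roi in((S,roiS),(T,roiT)):
        m,c,a=mask(p,roi,(0,110,60),(8,255,255)); m2,c2,a2=mask(p,roi,(172,110,60),(180,255,255)) if (cv2.inRange(cv2.cvtColor(p["color"],cv2.COLOR_RGB2HSV),(172,110,60),(180,255,255))[roi[1]:roi[3],roi[0]:roi[2]]).any() else (m*0,c,0)
        if a2>a:c,a=c2,a2
        print(nm,c,a);o.append((p,c))
    print(nm,tri(o))
m,c,a=mask(T,(255,205,290,250),(45,60,40),(85,255,255));print("glass",c,a,quad(T,m,51.5)[0])
m,c,a=mask(T,(200,160,222,202),(5,150,90),(20,255,255));q,P=quad(T,m,72);print("handle",c,a,q)
v=np.linalg.svd(P-P.mean(0))[2][0] if len(P)<3000 else 0;print("handle dir",v,P.mean(0))
h=cv2.cvtColor(T["color"],cv2.COLOR_RGB2HSV)
print("canister hsv around",h[219,95:125:3].tolist()); print("scanner hsv",h[174,122:158:4].tolist())
print("tube hsv",h[200:216:3,361].tolist())
for l in("gauge","tip","guide","fixture","rack","reader","dot","canister","scanner","mark"):
    print(l,[(n,[(np.array(d["centre"]),round(d["confidence"],2)) for d in models.spot_point(p,l)[:3]]) for n,p in ps.items()])
save(T,"topA.png",5,(85,155,185,240)); save(T,"topB.png",5,(320,190,400,270))
im=np.vstack([cv2.imread("pics/topA.png"),cv2.resize(cv2.imread("pics/topB.png"),(500,500))[:0]]);
E
python3 b.py
python3 - <<'E'
import cv2,numpy as np
a=cv2.imread("pics/topA.png");b=cv2.imread("pics/topB.png")
H=430;b=cv2.resize(b,(int(b.shape[1]*H/b.shape[0]),H));a=cv2.resize(a,(int(a.shape[1]*.7),int(a.shape[0]*.7)));a=cv2.copyMakeBorder(a,0,max(0,H-a.shape[0]),0,0,0)
cv2.imwrite("pics/crop1.png",np.hstack([a,b]));print(a.shape,b.shape)
E
```

```text
dot [284.7 200.9] 9
dot [271.  226.2] 19
dot (array([454.7, -21.8,  51.9]), [0.0, 0.0])
tip [280.2 231.9] 12
tip [209.2 227.7] 10
tip (array([451. , 139.5,  64.8]), [0.1, 0.1])
glass [271.  226.7] 214 [array([454.1, -21.8]), array([75.2, 22.4]), np.float64(13.7)]
handle [215.7 183.1] 261 [array([570.2, 124.5]), array([ 26.5, 101.8]), np.float64(87.0)]
handle dir [-1.   0.1] [567.2 122.8]
canister hsv around [[165, 10, 156], [3, 14, 167], [10, 21, 185], [113, 57, 126], [107, 174, 113], [107, 173, 115], [107, 172, 101], [107, 151, 54], [108, 173, 75], [107, 170, 75]]
scanner hsv [[105, 17, 91], [100, 8, 94], [102, 13, 96], [83, 11, 96], [90, 11, 94], [105, 11, 97], [102, 13, 98], [105, 5, 95], [90, 4, 61]]
tube hsv [[16, 128, 132], [16, 130, 139], [19, 180, 149], [19, 177, 121], [18, 180, 140], [19, 184, 151]]
gauge [('side', [(array([323.5, 249.5]), 0.69), (array([254.7, 226.9]), 0.6)]), ('top', [(array([214.7, 199.5]), 0.85), (array([211.1, 273.8]), 0.53)])]
tip [('side', [(array([305.6, 257.4]), 0.76), (array([283. , 229.3]), 0.5), (array([279.7, 136.1]), 0.19)]), ('top', [(array([2
[... 338 characters left out ...]
18.9, 208.5]), 0.75)])]
reader [('side', [(array([282.2, 215.3]), 0.85)]), ('top', [(array([269. , 225.5]), 0.84)])]
dot [('side', [(array([283.3, 201.6]), 0.89), (array([253.7, 150.2]), 0.29)]), ('top', [(array([274.9, 227.2]), 0.82)])]
canister [('side', [(array([257. , 322.4]), 0.91)]), ('top', [(array([114.2, 219.3]), 0.93)])]
scanner [('side', [(array([277. , 288.4]), 0.98), (array([221.2, 297.1]), 0.89)]), ('top', [(array([138.6, 185.9]), 0.77), (array([156.8, 232.6]), 0.64), (array([172.3, 127.5]), 0.55)])]
mark [('side', [(array([253.7, 316.3]), 0.89), (array([174.6, 228. ]), 0.17)]), ('top', [(array([100.7, 218.8]), 0.72), (array([172.3, 126.1]), 0.66)])]
(430, 350, 3) (430, 430, 3)
```

View pics/crop1.png

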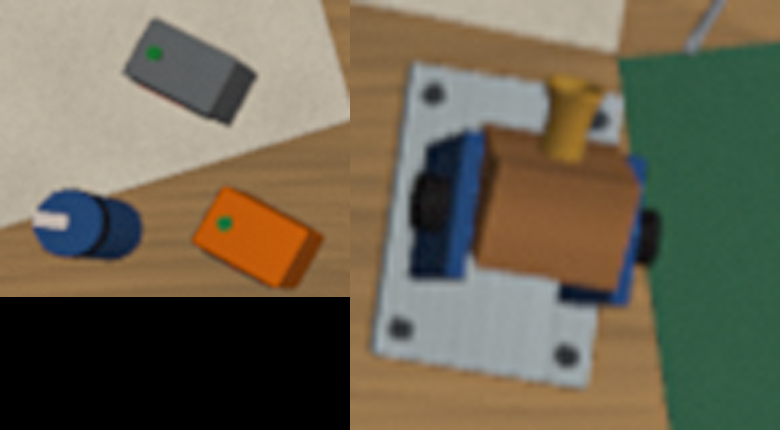

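```bash
cat > c.py <<'E'
from h import *
from scipy.optimize import least_squares
np.set_printoptions(precision=1,suppress=True)
S,T=eyes.capture("side"),eyes.capture("top")
Rz=lambda a:np.array([[np.cos(a),-np.sin(a),0],[np.sin(a),np.cos(a),0],[0,0,1]])
def fit(pts,x0):  # pts: (pic, uv, local xyz)
    f=lambda x:np.concatenate([proj(p,np.array([x[0],x[1],0])+Rz(x[2])@np.array(l,float))[0]-u for p,u,l in pts])
    r=least_squares(f,x0); return r.x,r.fun
B=lambda u,v:(320+(u-350)/5.375,190+v/5.375)
fx,e=fit([(T,B(410,62),(45,55,12)),(T,B(373,355),(-105,55,12)),(T,B(590,387),(-105,-55,12)),(T,(362.5,204.8),(30,0,135)),(S,(281,138.2),(30,0,135))],(420,-170,0)); print("fixture",fx,np.round(fx[2],3),e)
h=cv2.cvtColor(T["color"],cv2.COLOR_RGB2HSV)
m=((h[...,1]<35)&(h[...,2]>78)&(h[...,2]<125)).astype(np.uint8);z=m*0;z[155:195,115:162]=m[155:195,115:162]
n,L,st,ce=cv2.connectedComponentsWithStats(z);i=1+np.argmax(st[1:,4]);q=np.array([atz(T,u,70)[:2] for u in np.argwhere(L==i)[:,::-1]],np.float32);r=cv2.minAreaRect(q);print("scanner top",r,st[i,4])
bp=cv2.boxPoints(r);print(bp)
# canister: stripe & disc
m=((h[...,1]<50)&(h[...,2]>140)).astype(np.uint8)
A=lambda u,v:(85+u/3.5,155+v/3.5)
for u in(A(72,222),A(35,219)):print("can top pts",atz(T,u,95))
b=((abs(h[...,0].astype(int)-107)<6)&(h[...,1]>120)&(h[...,2]>88)).astype(np.uint8);z=b*0;z[200:240,90:130]=b[200:240,90:130];u=np.argwhere(z)[:,::-1];print("blue bright bbox",u.min(0),u.max(0),len(u))
hs=cv2.cvtColor(S["color"],cv2.COLOR_RGB2HSV);b=((abs(hs[...,0].astype(int)-110)<10)&(hs[...,1]>100)).astype(np.uint8);z=b*0;z[280:340,235:280]=b[280:340,235:280];u=np.argwhere(z)[:,::-1];print("side blue bbox",u.min(0),u.max(0))
print("can tri origin",tri([(S,(256,323)),(T,(113.5,219.3))]))
print("pts gauge",tri([(S,(256.7,226.)),(T,(213.9,200.5))]),"rack",tri([(S,(257.5,244.5)),(T,(217,208.2))]),"guide",tri([(S,(281,138.2)),(T,(362.5,204.8))]))
# handle top-edge fit: orange pixels in top
o=((h[...,0]>4)&(h[...,0]<14)&(h[...,1]>190)).astype(np.uint8);z=o*0;z[155:205,200:225]=o[155:205,200:225];u=np.argwhere(z)[:,::-1]
q=np.array([atz(T,v,72)[:2] for v in u]);d=np.linalg.svd(q-q.mean(0),full_matrices=False)[2][0];t=(q-q.mean(0))@d;print("handle",len(u),q.mean(0),d,t.min(),t.max())
E
python3 c.py
```

```text
fixture [ 470.5 -238.2   -0.2] -0.162 [ 0.7 -0.1  0.1 -0.2  0.2  0.4  0.1  0.9 -1.7  2.5]
scanner top ((592.9044799804688, 333.9278259277344), (73.06652069091797, 49.192264556884766), 63.24296569824219) 461
[[554.5 312.4]
 [598.4 290.2]
 [631.3 355.5]
 [587.4 377.6]]
can top pts [474.1 398.4  95. ]
can top pts [476.4 425.3  95. ]
blue bright bbox [ 95 210] [113 227] 218
side blue bbox [247 289] [267 330]
can tri origin (array([476.1, 409.9,   7.3]), [1.2, 1.2])
pts gauge (array([519.9, 127.7,  66.5]), [1.9, 1.9]) rack (array([511.2, 126.8,  -3.3]), [3.4, 3.4]) guide (array([ 497.8, -239.7,  147.1]), [3.3, 3.3])
handle 214 [573.1 121.9] [-1.   0.1] -45.79538617881125 44.084371990242076
```

```bash
cat > to.py <<'E'
import sys; from h import *
# to.py x y z yawdeg : dp, roll from the present measured pose to TCP target with tool x axis at yaw
P,R=tool(); a=list(map(float,sys.argv[1:])); s=ctrl.sense()
d=R.T@(np.array(a[:3])-P); y=np.degrees(np.arctan2(R[1,0],R[0,0]))
print("t %.2f TCP %s yaw %.2f tilt %.2f w %.3f F %s q %s"%(s["time_s"],P.round(1),y,np.degrees(np.arccos(-R[2,1])),s["grip_width"],np.round(s["force"],1),np.round(s["joints"],2)))
print("dp",d.round(1), "roll %.4f"%(-np.radians((a[3]-y+180)%360-180)) if len(a)>3 else "")
E
cat > can.py <<'E'
from h import *
from scipy.optimize import least_squares
def canister(S,T,verbose=1):
    hs=cv2.cvtColor(S["color"],cv2.COLOR_RGB2HSV);h=cv2.cvtColor(T["color"],cv2.COLOR_RGB2HSV)
    c=np.array([475,402.])
    # disc at z=95 in rectified top grid
    g=np.array([[x,y] for x in np.arange(-70,71,1.) for y in np.arange(-70,71,1.)])+c
    uv=proj(T,np.c_[g,np.full(len(g),95.)]).astype(np.float32)
    v=cv2.remap(h,uv[:,0].reshape(141,141),uv[:,1].reshape(141,141),cv2.INTER_LINEAR).reshape(-1,3).astype(int)
    blue=(abs(v[:,0]-108)<10)&(v[:,1]>110)&(v[:,2]>90)
    q=g[blue]; r=cv2.minEnclosingCircle(q.astype(np.float32)); cc=np.array(r[0])
    w=(v[:,1]<90)&(v[:,2]>115)&(np.linalg.norm(g-cc,axis=1)<23); s=g[w]
    d=s.mean(0)-cc
    print("disc",np.round(r[0],1),round(r[1],1),"stripe n",len(s),"mean",s.mean(0).round(1),"yaw deg",round(float(np.degrees(np.arctan2(d[1],d[0]))),1))
    lab=cv2.fitLine(s.astype(np.float32),cv2.DIST_L2,0,.01,.01).ravel();print("stripe line dir deg",np.degrees(np.arctan2(lab[1],lab[0])).round(1))
if __name__=="__main__": canister(eyes.capture("side"),eyes.capture("top"))
E
python3 can.py; python3 to.py 474 401 253 -155.2
```

```text
disc [474.8 402.2] 23.7 stripe n 306 mean [476.2 413.5] yaw deg 82.9
stripe line dir deg 80.9
t 3.10 TCP [ 218.8 -477.3  253.3] yaw -155.37 tilt 0.00 w 1.002 F [-0.3  0.  -0.8] q [-1.36  0.31  1.5   0.    1.33 -0.22]
dp [-5.98e+02  3.00e-01 -6.92e+02] roll -0.0030
```

```bash

r='' ; python3 -m crank '[{"dp":[-35,0,-40],"roll":0,"gripper":0},{"dp":[-70,0,-80],"roll":0,"gripper":0},{"dp":[-100,0,-115],"roll":0,"gripper":0},{"dp":[-125,0,-145],"roll":0,"gripper":0},{"dp":[-150,0,-173],"roll":0,"gripper":0},{"dp":[-175,0,-202],"roll":0,"gripper":0},{"dp":[-200,0,-231],"roll":0,"gripper":0}]' 30
python3 -m crank '[{"dp":[-25,0,-29],"roll":0,"gripper":0},{"dp":[-50,0,-58],"roll":0,"gripper":0},{"dp":[-75,0,-87],"roll":0,"gripper":0},{"dp":[-100,0,-116],"roll":0,"gripper":0},{"dp":[-125,0,-145],"roll":0,"gripper":0},{"dp":[-150,0,-173],"roll":0,"gripper":0},{"dp":[-175,0,-202],"roll":0,"gripper":0},{"dp":[-200,0,-231],"roll":0,"gripper":0}]'
python3 -m crank '[{"dp":[-25,0,-29],"roll":0,"gripper":0},{"dp":[-50,0,-58],"roll":0,"gripper":0},{"dp":[-75,0,-87],"roll":0,"gripper":0},{"dp":[-100,0,-116],"roll":0,"gripper":0},{"dp":[-125,0,-145],"roll":0,"gripper":0},{"dp":[-150,0,-173],"roll":0,"gripper":0},{"dp":[-175,0,-202],"roll":0,"gripper":0},{"dp":[-198,0,-230],"roll":0,"gripper":0},{"dp":[-198,0,-230],"roll":0,"gripper":0}]'
python3 to.py 474.8 402.2 180 -30
```

```text
time_s: 3.68
eef_pos: [300.4, -195.4, 253.4]
ee_rot: [-0.151, 0.15, -0.691, 0.691]
force: [1.4, -0.7, -0.9]
grip_width: 1.001
time_s: 4.35
eef_pos: [386.1, 98.2, 253.6]
ee_rot: [-0.151, 0.151, -0.691, 0.691]
force: [0.2, -1.0, -0.0]
grip_width: 0.998
time_s: 5.1
eef_pos: [470.2, 392.2, 251.7]
ee_rot: [0.152, -0.152, 0.691, -0.69]
force: [-0.3, -0.3, -0.6]
grip_width: 1.007
t 5.10 TCP [470.2 392.2 251.7] yaw -155.17 tilt 0.07 w 1.007 F [-0.3 -0.3 -0.6] q [0.5  0.51 1.21 0.   1.42 1.64]
dp [-8.4 71.7 -7.1] roll -2.1846
```

```bash

python3 -m crank '[{"dp":[0,0,0],"roll":-0.12,"gripper":0},{"dp":[0,0,0],"roll":-0.24,"gripper":0},{"dp":[0,0,0],"roll":-0.36,"gripper":0},{"dp":[0,0,0],"roll":-0.48,"gripper":0},{"dp":[0,0,0],"roll":-0.6,"gripper":0},{"dp":[0,0,0],"roll":-0.72,"gripper":0},{"dp":[0,0,0],"roll":-0.84,"gripper":0},{"dp":[0,0,0],"roll":-0.96,"gripper":0},{"dp":[0,0,0],"roll":-1.08,"gripper":0}]' >/dev/null
python3 -m crank '[{"dp":[0,0,0],"roll":-0.12,"gripper":0},{"dp":[0,0,0],"roll":-0.24,"gripper":0},{"dp":[0,0,0],"roll":-0.36,"gripper":0},{"dp":[0,0,0],"roll":-0.48,"gripper":0},{"dp":[0,0,0],"roll":-0.6,"gripper":0},{"dp":[0,0,0],"roll":-0.72,"gripper":0},{"dp":[0,0,0],"roll":-0.84,"gripper":0},{"dp":[0,0,0],"roll":-0.96,"gripper":0},{"dp":[0,0,0],"roll":-1.1,"gripper":0},{"dp":[0,0,0],"roll":-1.1,"gripper":0}]'
python3 to.py 474.8 402.2 64 -30
```

```text
time_s: 6.68
eef_pos: [470.1, 387.3, 253.3]
ee_rot: [-0.683, 0.683, -0.184, 0.184]
force: [-0.1, 0.4, 1.1]
grip_width: 0.996
t 6.68 TCP [470.1 387.3 253.3] yaw -30.21 tilt 0.01 w 0.996 F [-0.1  0.4  1.1] q [ 0.5   0.5   1.22 -0.    1.42 -0.55]
dp [ -3.5 189.3  15.3] roll -0.0037
```

```bash

python3 -m crank '[{"dp":[-3.5,30,15.3],"roll":0,"gripper":0},{"dp":[-3.5,65,15.3],"roll":0,"gripper":0},{"dp":[-3.5,100,15.3],"roll":0,"gripper":0},{"dp":[-3.5,130,15.3],"roll":0,"gripper":0},{"dp":[-3.5,155,15.3],"roll":0,"gripper":0},{"dp":[-3.5,175,15.3],"roll":0,"gripper":0},{"dp":[-3.5,189,15.3],"roll":0,"gripper":0},{"dp":[-3.5,189,15.3],"roll":0,"gripper":0}]'
python3 -m crank '[{"dp":[0,0,0],"roll":0,"gripper":60},{"dp":[0,0,0],"roll":0,"gripper":100},{"dp":[0,0,0],"roll":0,"gripper":200},{"dp":[0,0,0],"roll":0,"gripper":200},{"dp":[0,0,0],"roll":0,"gripper":200},{"dp":[0,0,0],"roll":0,"gripper":200}]' 30
python3 to.py 474.8 402.2 64 -30
```

```text
time_s: 7.35
eef_pos: [473.6, 401.5, 61.2]
ee_rot: [-0.681, 0.683, -0.188, 0.186]
force: [0.1, -0.5, -0.8]
grip_width: 0.997
time_s: 7.85
eef_pos: [475.5, 402.9, 65.8]
ee_rot: [0.683, -0.682, 0.185, -0.187]
force: [0.7, -0.5, 6.3]
grip_width: 0.579
t 7.85 TCP [475.5 402.9  65.8] yaw -30.48 tilt 0.15 w 0.579 F [ 0.7 -0.5  6.3] q [ 0.52  0.72  1.38 -0.    1.04 -0.52]
dp [-0.3  1.8 -1. ] roll -0.0084
```

```bash

python3 -m crank '[{"dp":[0,0,0],"roll":0.1,"gripper":200},{"dp":[0,0,0],"roll":0.2,"gripper":200},{"dp":[0,0,0],"roll":0.3,"gripper":200},{"dp":[0,0,0],"roll":0.4,"gripper":200},{"dp":[0,0,0],"roll":0.5,"gripper":200},{"dp":[0,0,0],"roll":0.6,"gripper":200},{"dp":[0,0,0],"roll":0.7,"gripper":200},{"dp":[0,0,0],"roll":0.8,"gripper":200},{"dp":[0,0,0],"roll":0.9,"gripper":200},{"dp":[0,0,0],"roll":1.0,"gripper":200}]'
python3 -m crank '[{"dp":[0,0,0],"roll":0.1,"gripper":200},{"dp":[0,0,0],"roll":0.2,"gripper":200},{"dp":[0,0,0],"roll":0.3,"gripper":200},{"dp":[0,0,0],"roll":0.4,"gripper":200},{"dp":[0,0,0],"roll":0.5,"gripper":200},{"dp":[0,0,0],"roll":0.6,"gripper":200},{"dp":[0,0,0],"roll":0.7,"gripper":200},{"dp":[0,0,0],"roll":0.8,"gripper":200},{"dp":[0,0,0],"roll":0.92,"gripper":200},{"dp":[0,0,0],"roll":0.92,"gripper":200}]'
python3 -m crank '[{"dp":[0,0,0],"roll":0,"gripper":200},{"dp":[0,0,0],"roll":0,"gripper":100},{"dp":[0,0,0],"roll":0,"gripper":50},{"dp":[0,0,0],"roll":0,"gripper":0},{"dp":[0,0,0],"roll":0,"gripper":0},{"dp":[0,0,0],"roll":0,"gripper":0},{"dp":[0,0,0],"roll":0,"gripper":0}]'
python3 -m crank '[{"dp":[0,-20,0],"roll":0,"gripper":0},{"dp":[0,-50,0],"roll":0,"gripper":0},{"dp":[0,-85,0],"roll":0,"gripper":0},{"dp":[0,-120,0],"roll":0,"gripper":0},{"dp":[0,-150,0],"roll":0,"gripper":0},{"dp":[0,-150,0],"roll":0,"gripper":0}]'
python3 - <<'E'
from h import *
T=eyes.capture("top");S=eyes.capture("side");save(S,"s1.png",4,(190,260,300,345));save(T,"t1.png",4,(85,155,185,240))
a=cv2.imread("pics/s1.png");b=cv2.imread("pics/t1.png");cv2.imwrite("pics/crop2.png",np.hstack([a,b]))
try:
  from can import canister; canister(S,T)
except Exception as e: print(e)
E
python3 to.py 565.8 123 200 -188.2
```

```text
time_s: 8.68
eef_pos: [475.4, 402.5, 65.8]
ee_rot: [0.509, -0.508, 0.491, -0.492]
force: [-0.1, -3.5, 8.0]
grip_width: 0.576
time_s: 9.52
eef_pos: [475.2, 402.9, 65.8]
ee_rot: [0.237, -0.236, 0.666, -0.666]
force: [-1.3, -0.0, 6.2]
grip_width: 0.579
time_s: 10.1
eef_pos: [474.9, 402.6, 64.2]
ee_rot: [-0.239, 0.239, -0.665, 0.665]
force: [-1.0, 0.4, -0.6]
grip_width: 0.999
time_s: 10.6
eef_pos: [476.5, 403.6, 221.2]
ee_rot: [0.243, -0.235, 0.666, -0.665]
force: [0.1, 0.3, 0.7]
grip_width: 1.001
disc [476.1 401.3] 23.5 stripe n 340 mean [485.8 398. ] yaw deg -19.0
stripe line dir deg -27.4
t 10.70 TCP [475.  402.7 215. ] yaw -140.48 tilt 0.10 w 1.000 F [ 1.   0.2 -1.2] q [0.52 0.56 1.24 0.   1.35 1.4 ]
dp [108.   14.9 273.5] roll 0.8329
```

View pics/crop2.png

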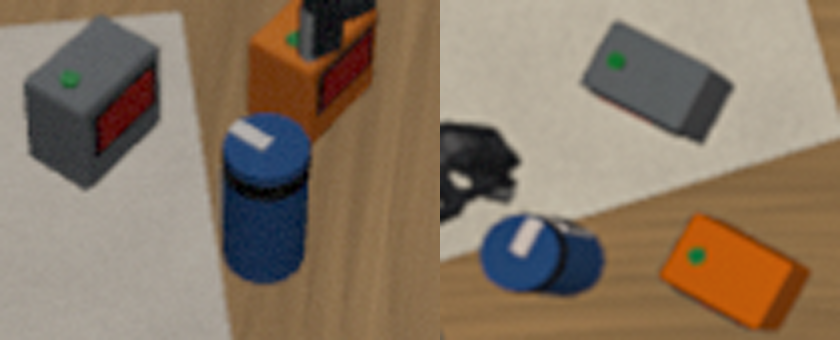

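```bash

python3 -m crank '[{"dp":[13,2,34],"roll":0.1,"gripper":0},{"dp":[26,4,68],"roll":0.2,"gripper":0},{"dp":[39,6,102],"roll":0.3,"gripper":0},{"dp":[52,8,136],"roll":0.4,"gripper":0},{"dp":[65,10,170],"roll":0.5,"gripper":0},{"dp":[79,12,204],"roll":0.6,"gripper":0},{"dp":[93,13,238],"roll":0.72,"gripper":0},{"dp":[108,15,273.5],"roll":0.83,"gripper":0},{"dp":[108,15,273.5],"roll":0.833,"gripper":0},{"dp":[108,15,273.5],"roll":0.833,"gripper":0}]'
python3 - <<'E'
from h import *
np.set_printoptions(precision=1,suppress=True)
S=eyes.capture("side");T=eyes.capture("top")
g=np.array([519.3,129.7,65]);d=np.array([np.cos(-.143),np.sin(-.143),0]);n=np.array([-d[1],d[0],0])
for p,nm in((S,"s"),(T,"t")):
    im=p["color"][:,:,::-1].copy(); im=cv2.resize(im,None,fx=4,fy=4,interpolation=cv2.INTER_CUBIC)
    def L(a,b,c):
        q=(proj(p,[a,b])*4+1.5).astype(int);cv2.line(im,q[0].tolist(),q[1].tolist(),c,1)
    L(g-75*d,g,(255,255,0))
    for s in(-7,7):L(g+8*d+s*n+[0,0,7],g+102*d+s*n+[0,0,7],(255,0,255))
    P,R=tool();pp=P+R[:,1]*3
    L(pp-40*R[:,2],pp+40*R[:,2],(0,255,0))
    c=(proj(p,[g+30*d])[0]*4).astype(int); cv2.imwrite("pics/o%s.png"%nm,im[c[1]-200:c[1]+200,c[0]-190:c[0]+190])
cv2.imwrite("pics/o1.png",np.hstack([cv2.imread("pics/os.png"),cv2.imread("pics/ot.png")]))
E
python3 to.py 565.8 123 68 -188.2
```

```text
time_s: 11.53
eef_pos: [565.4, 121.3, 197.5]
ee_rot: [0.053, -0.05, -0.705, 0.705]
force: [0.1, 0.7, -0.3]
grip_width: 1.0
t 11.63 TCP [565.1 123.5 198.2] yaw 171.86 tilt 0.12 w 0.999 F [-0.3  0.3  0.5] q [0.01 0.48 1.41 0.   1.26 1.73]
dp [ -1.1 130.2   0.3] roll 0.0011
```

View pics/o1.png

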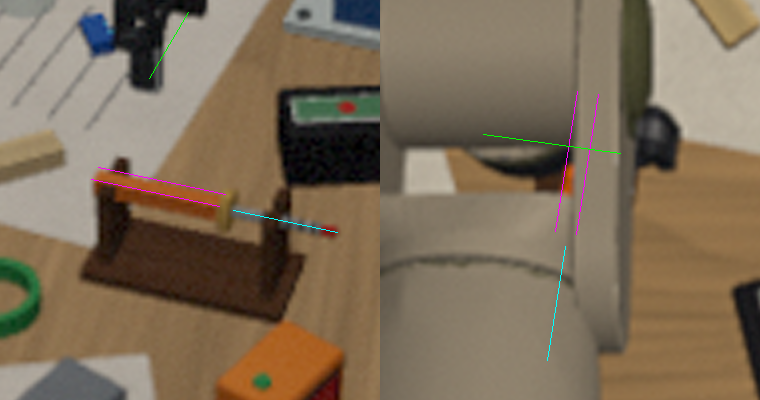

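```bash

python3 -m crank '[{"dp":[-1,30,0],"roll":0,"gripper":0},{"dp":[-1,60,0],"roll":0,"gripper":0},{"dp":[-1,90,0],"roll":0,"gripper":0},{"dp":[-1,110,0],"roll":0,"gripper":0},{"dp":[-1,122,0],"roll":0,"gripper":0},{"dp":[-1,130,0],"roll":0,"gripper":0},{"dp":[-1,130,0],"roll":0,"gripper":80},{"dp":[-1,130,0],"roll":0,"gripper":140},{"dp":[-1,130,0],"roll":0,"gripper":140}]' 40
python3 -m crank '[{"dp":[0,0,0],"roll":0,"gripper":240},{"dp":[0,0,0],"roll":0,"gripper":240},{"dp":[0,0,0],"roll":0,"gripper":240},{"dp":[0,0,0],"roll":0,"gripper":240},{"dp":[0,0,0],"roll":0,"gripper":240},{"dp":[0,0,0],"roll":0,"gripper":240}]' 40
python3 to.py 565.8 123 68 -188.2
```

```text
time_s: 12.38
eef_pos: [567.3, 123.0, 70.6]
ee_rot: [-0.05, 0.051, 0.705, -0.705]
force: [-0.6, -0.2, 0.8]
grip_width: 0.604
time_s: 12.88
eef_pos: [566.9, 122.8, 70.0]
ee_rot: [-0.05, 0.051, 0.705, -0.705]
force: [-0.7, 1.6, 6.7]
grip_width: 0.155
t 12.88 TCP [566.9 122.8  70. ] yaw 171.79 tilt 0.07 w 0.155 F [-0.7  1.6  6.7] q [0.01 0.63 1.53 0.   0.98 1.73]
dp [ 1.2  2.  -0. ] roll -0.0001
```

```bash

python3 -m crank '[{"dp":[0,-15,0],"roll":0,"gripper":240},{"dp":[0,-35,0],"roll":0,"gripper":240},{"dp":[0,-60,0],"roll":0,"gripper":240},{"dp":[0,-85,0],"roll":0,"gripper":240},{"dp":[0,-105,0],"roll":0,"gripper":240},{"dp":[0,-120,0],"roll":0,"gripper":240},{"dp":[0,-130,0],"roll":0,"gripper":240},{"dp":[0,-130,0],"roll":0,"gripper":240}]'
python3 - <<'E'
from h import *
S=eyes.capture("side");T=eyes.capture("top")
o=np.array([470.5,-238.2,0]);a=-.162
X=np.array([np.cos(a),np.sin(a),0]);Y=np.array([-X[1],X[0],0]);Z=np.array([0,0,1.])
M=o+30*X+135*Z;ax=np.cos(np.radians(25))*X+np.sin(np.radians(25))*Z;up=np.cross(ax,Y)
print("M",M,"ax",ax)
th=np.linspace(0,2*np.pi,40)
def ring(c,r):return [c+r*(np.cos(t)*Y+np.sin(t)*up) for t in th]
P,R=tool();gp=P+3*R[:,1];d=np.array([np.cos(-.143),np.sin(-.143),0])
out=[]
for p,nm in((S,"s"),(T,"t")):
    im=cv2.resize(p["color"][:,:,::-1],None,fx=5,fy=5,interpolation=cv2.INTER_CUBIC)
    def PL(pts,c):
        q=(proj(p,pts)*5+2).astype(np.int32);cv2.polylines(im,[q],False,c,1)
    PL(ring(M,14.5),(255,255,0));PL(ring(M,10.5),(255,0,255));PL(ring(M-34*ax,14.5),(0,255,0));PL([M,M+100*ax],(0,0,255))
    PL([o+x*X+y*Y+12*Z for x,y in((45,55),(-105,55),(-105,-55),(45,-55),(45,55))],(0,255,255))
    c=(proj(p,[M-20*ax])[0]*5).astype(int); out.append(im[max(0,c[1]-200):c[1]+200,c[0]-190:c[0]+190])
    if nm=="s":
        PL([gp-122*d,gp+55*d],(0,0,255)); c=(proj(p,[gp-20*d])[0]*5).astype(int); g=im[c[1]-200:c[1]+200,c[0]-190:c[0]+190]; g=cv2.resize(g,None,fx=.5,fy=.5); out[0]=out[0].copy(); 
cv2.imwrite("pics/o2.png",np.hstack(out)); cv2.imwrite("pics/g2.png",g)
E
python3 to.py 500 -243 200 -189.3
```

```text
time_s: 13.55
eef_pos: [567.2, 122.7, 201.0]
ee_rot: [-0.05, 0.052, 0.705, -0.705]
force: [0.6, -0.6, -0.8]
grip_width: 0.151
M [ 500.10720018 -243.03877024  135.        ] ax [ 0.8944412  -0.1461805   0.42261826]
t 13.65 TCP [566.3 122.7 198.4] yaw 171.79 tilt 0.06 w 0.154 F [-0.5  0.7 -2. ] q [ 0.01  0.48  1.41 -0.    1.26  1.73]
dp [ 13.4  -1.5 371.4] roll 0.0190
```

View pics/o2.png

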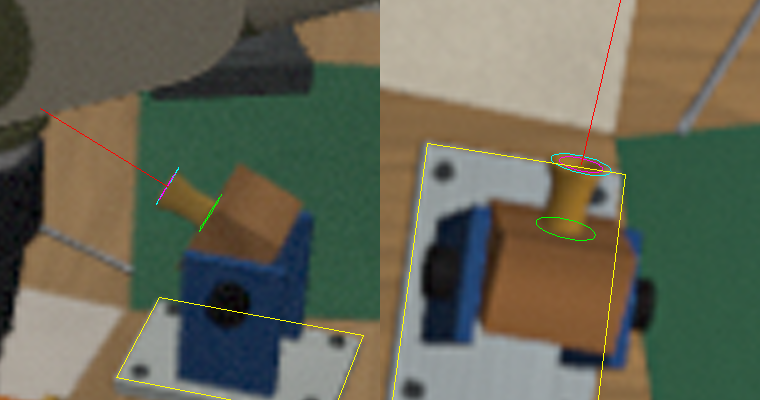

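```bash
cat > plan.py <<'E'
from h import *
import sys
np.set_printoptions(precision=1,suppress=True)
M=np.array([499,-241.5,134.5]);a=-.162;L=123.1
d=np.array([np.cos(a),np.sin(a),0]);z=np.array([0,0,1.])
def u(t):t=np.radians(t);return np.cos(t)*d+np.sin(t)*z
ax=u(25);up=np.cos(np.radians(25))*z-np.sin(np.radians(25))*d
def G(tip,th):return tip+L*u(th)+[0,0,3]   # TCP
if __name__=="__main__":
    Q=M-7*ax+.5*up
    print("hi",G(Q+35*d,0)+[0,0,65]);print("A",G(Q+35*d,0));print("B",G(Q,0))
    for t in(10,20,25,28):print("tilt",t,G(Q,t))
    print("end",M+(L-75)*ax+[0,0,3])
E
python3 plan.py; cp pics/g2.png pics/g2v.png
python3 to.py 653 -267 200 -189.3
```

```text
hi [ 648.6 -265.9  200. ]
A [ 648.6 -265.9  135. ]
B [ 614.  -260.3  135. ]
tilt 10 [ 612.2 -260.   156.4]
tilt 20 [ 606.7 -259.1  177.1]
tilt 25 [ 602.6 -258.4  187. ]
tilt 28 [ 599.8 -258.   192.8]
end [ 542.  -248.5  157.8]
t 13.65 TCP [566.3 122.7 198.4] yaw 171.79 tilt 0.06 w 0.154 F [-0.5  0.7 -2. ] q [ 0.01  0.48  1.41 -0.    1.26  1.73]
dp [-141.4   -1.6  373.3] roll 0.0190
```

```bash

python3 -m crank '[{"dp":[-8,0,21],"roll":0,"gripper":240},{"dp":[-19,0,52],"roll":0,"gripper":240},{"dp":[-31,0,84],"roll":0,"gripper":240},{"dp":[-43,0,116],"roll":0,"gripper":240},{"dp":[-55,0,148],"roll":0.01,"gripper":240},{"dp":[-67,0,180],"roll":0.019,"gripper":240}]' 25
python3 -m crank '[{"dp":[-12,0,33],"roll":0,"gripper":240},{"dp":[-24,0,66],"roll":0,"gripper":240},{"dp":[-36,0,100],"roll":0,"gripper":240},{"dp":[-47,0,132],"roll":0,"gripper":240},{"dp":[-57,0,160],"roll":0,"gripper":240},{"dp":[-64,0,180],"roll":0,"gripper":240},{"dp":[-70,-1,193],"roll":0,"gripper":240},{"dp":[-70,-1,193],"roll":0,"gripper":240},{"dp":[-70,-1,193],"roll":0,"gripper":240}]'
cat > see.py <<'E'
from plan import *
S=eyes.capture("side");T=eyes.capture("top")
def see(name,th=0,rect=(190,200),pt=None,fin=False):
    P,R=tool();gp=P-[0,0,3]; dd=-R[:,0]; uu=np.cos(np.radians(th))*dd+np.sin(np.radians(th))*z
    out=[]
    for p in(S,T):
        im=cv2.resize(p["color"][:,:,::-1],None,fx=4,fy=4,interpolation=cv2.INTER_CUBIC);clean=im.copy()
        q=(proj(p,[gp-L*uu,gp+55*uu])*4+1.5).astype(np.int32);cv2.polylines(im,[q],False,(255,255,0),1)
        cv2.circle(im,(proj(p,[M])[0]*4+1.5).astype(int).tolist(),3,(255,0,255),1)
        c=(proj(p,[gp-60*uu if pt is None else pt])[0]*4).astype(int);c=np.maximum(c,[190,150]);sl=np.s_[c[1]-150:c[1]+150,c[0]-190:c[0]+190]
        out.append(np.vstack([clean[sl],im[sl]]) if 0 else im[sl])
    cv2.imwrite("pics/"+name,np.hstack(out))
    h=cv2.cvtColor(S["color"],cv2.COLOR_RGB2HSV);r=((h[...,0]<9)|(h[...,0]>171))&(h[...,1]>130)&(h[...,2]>50)
    e=proj(S,[gp-(L-6)*uu])[0]
    k=np.argwhere(r)[:,::-1];k=k[np.linalg.norm(k-e,axis=1)<12];print("tip red side exp",e,"seen",k.mean(0) if len(k) else None,len(k))
    h=cv2.cvtColor(T["color"],cv2.COLOR_RGB2HSV);r=((h[...,0]<9)|(h[...,0]>171))&(h[...,1]>130)&(h[...,2]>50)
    e=proj(T,[gp-(L-6)*uu])[0];kt=np.argwhere(r)[:,::-1];kt=kt[np.linalg.norm(kt-e,axis=1)<12];print("top exp",e,"seen",kt.mean(0) if len(kt) else None,len(kt))
    if len(k) and len(kt):print("red centroid",tri([(S,k.mean(0)),(T,kt.mean(0))]),"expected",gp-(L-6)*uu)
if __name__=="__main__":
    import sys; see(sys.argv[1],float(sys.argv[2]))
E
python3 see.py o3.png 0; python3 to.py 648.6 -265.9 135 -189.3
```

```text
time_s: 14.15
eef_pos: [606.9, -66.5, 197.6]
ee_rot: [-0.058, 0.057, 0.705, -0.705]
force: [-0.2, 0.2, -1.5]
grip_width: 0.153
time_s: 14.9
eef_pos: [644.8, -266.8, 198.3]
ee_rot: [-0.058, 0.057, 0.705, -0.704]
force: [-0.7, 0.5, -1.1]
grip_width: 0.156
tip red side exp [271.4 123. ] seen [271.5 123.5] 8
top exp [370.7 190.4] seen None 0
t 15.00 TCP [ 645.  -265.6  199.4] yaw 170.75 tilt 0.10 w 0.156 F [ 0.   0.3 -1.1] q [-0.56  0.75  0.95  0.    1.44  1.17]
dp [-3.7 64.4 -0.2] roll 0.0010
```

View pics/o3.png

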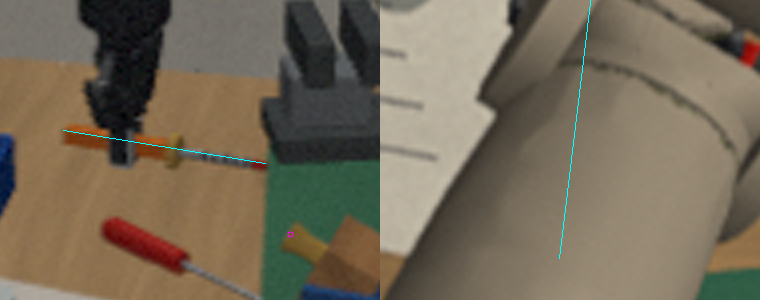

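```bash

python3 -m crank '[{"dp":[-3,25,0],"roll":0,"gripper":240},{"dp":[-3,50,0],"roll":0,"gripper":240},{"dp":[-3,64,0],"roll":0,"gripper":240},{"dp":[-3,64,0],"roll":0,"gripper":240},{"dp":[6,64,0],"roll":0,"gripper":240},{"dp":[15,64,0],"roll":0,"gripper":240},{"dp":[24,64,0],"roll":0,"gripper":240},{"dp":[31,64,0],"roll":0,"gripper":240},{"dp":[31,64,0],"roll":0,"gripper":240}]' 25
python3 - <<'E'
from see import *
see("o4.png",0,pt=M)
E
python3 to.py 614 -260.3 135 -189.3
```

```text
time_s: 15.75
eef_pos: [614.2, -261.0, 137.9]
ee_rot: [0.057, -0.057, -0.705, 0.705]
force: [0.4, 0.5, -0.2]
grip_width: 0.156
tip red side exp [279.4 141. ] seen None 0
top exp [362.4 206. ] seen None 0
t 15.85 TCP [ 615.1 -261.4  137.5] yaw 170.74 tilt 0.09 w 0.152 F [ 0.  -0.5 -1.6] q [-0.58  0.73  1.16  0.    1.26  1.16]
dp [ 1.2  2.5 -0.9] roll 0.0006
```

View pics/o4.png

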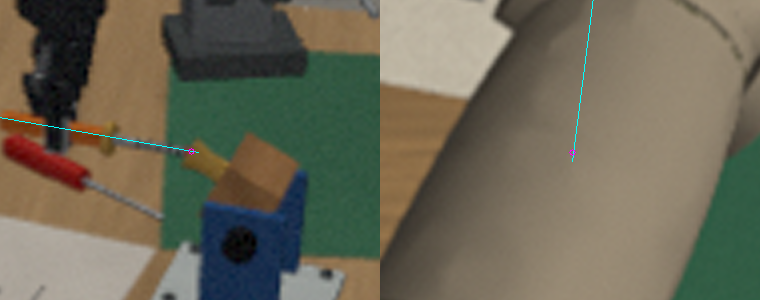

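```bash

python3 -m crank '[{"dp":[1,-6,0],"roll":0,"gripper":240},{"dp":[2,-12,0],"roll":0,"gripper":240},{"dp":[3,-18,0],"roll":0,"gripper":240},{"dp":[4.5,-24,0],"roll":0,"gripper":240},{"dp":[6,-30,0],"roll":0,"gripper":240},{"dp":[6,-30,0],"roll":0,"gripper":240}]' 25
python3 - <<'E'
from see import *
see("o5.png",13,pt=M+40*d+[0,0,20])
E
python3 to.py 614 -260.3 135 -189.3
```

```text
time_s: 16.35
eef_pos: [609.6, -260.8, 168.5]
ee_rot: [0.056, -0.059, -0.704, 0.705]
force: [5.9, 2.3, -2.2]
grip_width: 0.153
tip red side exp [280.3 140.2] seen [279.  139.5] 2
top exp [362.6 207. ] seen None 0
t 16.45 TCP [ 609.2 -260.7  167.2] yaw 170.71 tilt 0.13 w 0.151 F [ 3.8  0.8 -2.5] q [-0.58  0.69  1.15  0.    1.31  1.15]
dp [-4.6 32.2 -1.2] roll 0.0001
```

View pics/o5.png

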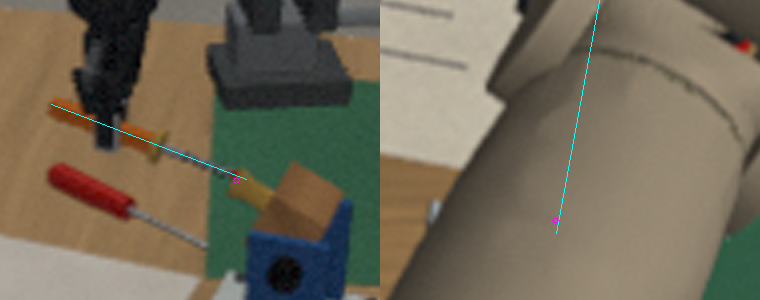

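```bash

python3 -m crank '[{"dp":[3,-9,0],"roll":0,"gripper":240},{"dp":[6,-18,0],"roll":0,"gripper":240},{"dp":[9,-25,0],"roll":0,"gripper":240},{"dp":[9,-25,0],"roll":0,"gripper":240},{"dp":[13.5,-17,0],"roll":0,"gripper":240},{"dp":[18,-14,0],"roll":0,"gripper":240},{"dp":[23,-12,0],"roll":0,"gripper":240},{"dp":[23,-12,0],"roll":0,"gripper":240}]' 25
python3 - <<'E'
from see import *
see("o6.png",25,pt=M+40*d+[0,0,20])
E
python3 to.py 542 -248.5 157.8 -189.3
```

```text
time_s: 17.12
eef_pos: [584.7, -256.7, 178.0]
ee_rot: [-0.058, 0.056, 0.705, -0.704]
force: [-2.5, 2.6, 0.6]
grip_width: 0.154
tip red side exp [284.8 144.1] seen None 0
top exp [360.6 214. ] seen None 0
t 17.22 TCP [ 585.3 -256.9  178.2] yaw 170.69 tilt 0.12 w 0.158 F [-1.7  3.4  1.3] q [-0.6   0.63  1.22 -0.    1.3   1.14]
dp [44.1 20.5 -1.2] roll -0.0001
```

View pics/o6.png

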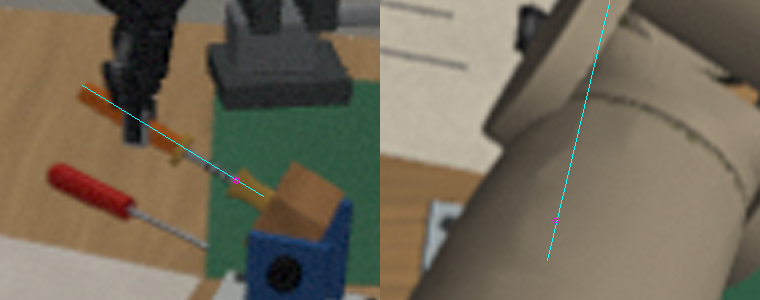

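```bash

python3 -m crank '[{"dp":[7,3.3,-0.5],"roll":0,"gripper":240},{"dp":[14,6.5,-1],"roll":0,"gripper":240},{"dp":[21,9.8,-1.5],"roll":0,"gripper":240},{"dp":[27,12.6,-1.5],"roll":0,"gripper":240},{"dp":[33,15.4,-1.5],"roll":0,"gripper":240},{"dp":[38,17.7,-1.5],"roll":0,"gripper":240},{"dp":[38,17.7,-1.5],"roll":0,"gripper":240}]' 30
python3 -m crank '[{"dp":[2,1,0],"roll":0,"gripper":240},{"dp":[4,2,0],"roll":0,"gripper":240},{"dp":[6,2.8,0],"roll":0,"gripper":240},{"dp":[6,2.8,0],"roll":0,"gripper":240}]' 35
python3 to.py 542 -248.5 157.8 -189.3
```

```text
time_s: 17.8
eef_pos: [547.6, -249.2, 160.2]
ee_rot: [-0.058, 0.057, 0.705, -0.705]
force: [-3.0, 3.5, 1.3]
grip_width: 0.15
time_s: 18.13
eef_pos: [542.7, -248.4, 158.0]
ee_rot: [0.057, -0.057, -0.705, 0.705]
force: [1.0, 3.7, 4.5]
grip_width: 0.154
t 18.13 TCP [ 542.7 -248.4  158. ] yaw 170.71 tilt 0.02 w 0.154 F [1.  3.7 4.5] q [-0.63  0.55  1.4   0.    1.19  1.11]
dp [0.7 0.2 0.3] roll 0.0001
```

```bash

python3 -m crank '[{"dp":[1.5,0.7,-0.5],"roll":0,"gripper":240},{"dp":[3,1.4,-1],"roll":0,"gripper":240},{"dp":[3,1.4,-1],"roll":0,"gripper":240},{"dp":[3,1.4,-1],"roll":0,"gripper":240}]' 40
python3 - <<'E'
from see import *
see("o7.png",25,pt=M+40*d+[0,0,20])
E
python3 to.py 542 -248.5 157.8 -189.3
```

```text
time_s: 18.47
eef_pos: [542.4, -248.1, 158.4]
ee_rot: [0.054, -0.06, -0.703, 0.706]
force: [11.4, 0.4, 7.2]
grip_width: 0.155
tip red side exp [296.9 152. ] seen None 0
top exp [355.6 231.8] seen None 0
t 18.57 TCP [ 542.4 -248.1  158.4] yaw 170.71 tilt 0.52 w 0.153 F [11.6  1.3  8.4] q [-0.63  0.55  1.41  0.    1.18  1.11]
dp [0.3 0.6 0.5] roll 0.0002
```

View pics/o7.png

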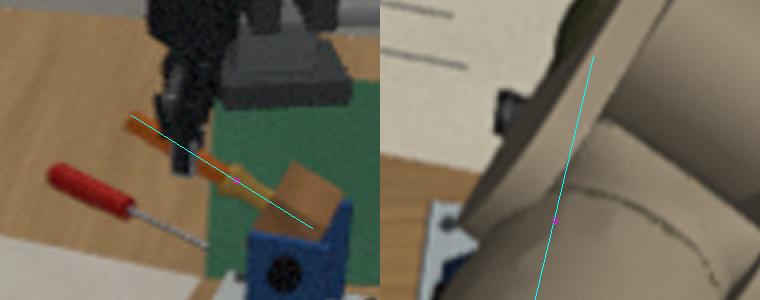

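```bash

python3 -m crank '[{"dp":[0.5,0.3,0],"roll":0,"gripper":240},{"dp":[0.5,0.3,0],"roll":0,"gripper":240},{"dp":[0.5,0.3,0],"roll":0,"gripper":240},{"dp":[0.5,0.3,0],"roll":0,"gripper":240}]' 40
python3 -m crank '[{"dp":[-7,-3.3,0],"roll":0,"gripper":240},{"dp":[-16,-7.5,0],"roll":0,"gripper":240},{"dp":[-26,-12.1,0],"roll":0,"gripper":240},{"dp":[-36,-16.8,0],"roll":0,"gripper":240},{"dp":[-46,-21.4,0],"roll":0,"gripper":240},{"dp":[-56,-26.1,0],"roll":0,"gripper":240},{"dp":[-66,-30.8,0],"roll":0,"gripper":240},{"dp":[-76,-35.4,0],"roll":0,"gripper":240},{"dp":[-88,-41,0],"roll":0,"gripper":240},{"dp":[-98,-46,0],"roll":0,"gripper":240}]'
python3 -m crank '[{"dp":[-5,-3,0],"roll":0,"gripper":240},{"dp":[-5,-3,0],"roll":0,"gripper":240},{"dp":[-5,-3,0],"roll":0,"gripper":240},{"dp":[-5,-33,0],"roll":0,"gripper":240},{"dp":[-5,-43,0],"roll":0,"gripper":240},{"dp":[-5,-43,0],"roll":0,"gripper":240}]'
python3 - <<'E'
from see import *
see("o8.png",25)
E
python3 to.py 573 7.5 150 -166.3
```

```text
time_s: 18.9
eef_pos: [542.3, -248.1, 158.4]
ee_rot: [0.054, -0.061, -0.703, 0.706]
force: [12.3, 1.3, 8.9]
grip_width: 0.149
time_s: 19.73
eef_pos: [636.5, -263.5, 201.6]
ee_rot: [0.058, -0.057, -0.704, 0.705]
force: [0.0, 0.1, -1.2]
grip_width: 0.158
time_s: 20.23
eef_pos: [641.6, -264.2, 248.2]
ee_rot: [0.056, -0.059, -0.704, 0.706]
force: [-0.2, 0.3, -0.8]
grip_width: 0.156
tip red side exp [269.3 124.1] seen [268.2 123.2] 6
top exp [369.9 187.8] seen None 0
t 20.33 TCP [ 640.9 -263.6  244.5] yaw 170.70 tilt 0.01 w 0.155 F [ 0.1 -0.7 -1.6] q [-0.56  0.71  0.9  -0.    1.53  1.17]
dp [ 110.8   94.5 -256.6] roll -0.4014
```

View pics/o8.png

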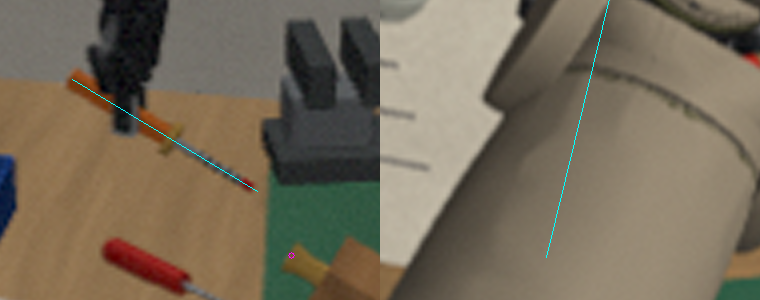

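```bash
python3 to.py 563.1 4.6 190 -166.3
```

```text
t 20.33 TCP [ 640.9 -263.6  244.5] yaw 170.70 tilt 0.01 w 0.155 F [ 0.1 -0.7 -1.6] q [-0.56  0.71  0.9  -0.    1.53  1.17]
dp [ 120.1   54.5 -252.1] roll -0.4014
```

```bash

python3 -m crank '[{"dp":[10,4,-20],"roll":-0.03,"gripper":240},{"dp":[24,10,-50],"roll":-0.08,"gripper":240},{"dp":[40,17,-82],"roll":-0.13,"gripper":240},{"dp":[55,24,-114],"roll":-0.18,"gripper":240},{"dp":[70,31,-146],"roll":-0.23,"gripper":240},{"dp":[85,38,-178],"roll":-0.28,"gripper":240},{"dp":[99,45,-208],"roll":-0.33,"gripper":240},{"dp":[112,51,-236],"roll":-0.38,"gripper":240},{"dp":[120,54.5,-252],"roll":-0.401,"gripper":240},{"dp":[120,54.5,-252],"roll":-0.401,"gripper":240}]' 40
cat > chk.py <<'E'
import sys; from h import *
# chk.py tilt: tip and level check by red tip and handle in both views
np.set_printoptions(precision=1,suppress=True)
S=eyes.capture("side");T=eyes.capture("top");th=np.radians(float(sys.argv[1]));P,R=tool();g=P-[0,0,3];u=-np.cos(th)*R[:,0]+np.sin(th)*np.array([0,0,1.])
print("exp tip",g-123.1*u,"dot",[454.7,-21.8,51.9])
for p,n in((S,"side"),(T,"top")):
    h=cv2.cvtColor(p["color"],cv2.COLOR_RGB2HSV);r=((h[...,0]<9)|(h[...,0]>171))&(h[...,1]>130)&(h[...,2]>50)
    e=proj(p,[g-117*u])[0];k=np.argwhere(r)[:,::-1];k=k[np.linalg.norm(k-e,axis=1)<9]
    print(n,"red exp",e,"seen",k.mean(0) if len(k) else None,len(k), "dot px",proj(p,[[454.7,-21.8,51.9]])[0])
    o=(h[...,0]>4)&(h[...,0]<22)&(h[...,1]>150)&(h[...,2]>70);e=proj(p,[g+55*u])[0]
    ln=proj(p,[g-35*u,g+53*u]);dv=(ln[1]-ln[0])/np.linalg.norm(ln[1]-ln[0])
    k=np.argwhere(o)[:,::-1]-ln[0];al=k@dv;pe=k@np.array([-dv[1],dv[0]]);s=(al>-3)&(al<np.linalg.norm(ln[1]-ln[0])+4)&(abs(pe)<7)
    if s.sum()>10: c=np.polyfit(al[s],pe[s],1);print("  orange n",s.sum(),"slope dev deg",np.degrees(np.arctan(c[0])).round(1),"mean perp px",pe[s].mean().round(2))
E
python3 chk.py 25; python3 to.py 563.1 4.6 130.5 -166.3
```

```text
time_s: 21.17
eef_pos: [561.4, 7.8, 188.6]
ee_rot: [0.084, -0.087, 0.703, -0.701]
force: [-0.2, 0.3, -0.6]
grip_width: 0.152
exp tip [454.5 -21.7 134.8] dot [454.7, -21.8, 51.9]
side red exp [284.4 177.7] seen [284.4 178.6] 5 dot px [284.6 200.9]
  orange n 132 slope dev deg -0.7 mean perp px -1.43
top red exp [271.6 222.5] seen None 0 dot px [271.  226.2]
  orange n 26 slope dev deg -34.4 mean perp px -0.03
t 21.27 TCP [562.9   4.8 189.7] yaw -166.28 tilt 0.08 w 0.159 F [ 0.3 -0.6 -1.2] q [-0.2   0.45  1.47 -0.    1.22  1.13]
dp [-0.2 59.2  0.2] roll 0.0003
```

```bash

python3 -m crank '[{"dp":[0,15,0],"roll":0,"gripper":240},{"dp":[0,35,0],"roll":0,"gripper":240},{"dp":[0,52,0],"roll":0,"gripper":240},{"dp":[0,59,0],"roll":0,"gripper":240},{"dp":[0,59,0],"roll":0,"gripper":240},{"dp":[0,59,0],"roll":0,"gripper":240}]' 25
python3 -m crank '[{"dp":[0,8,0],"roll":0,"gripper":240},{"dp":[0,15,0],"roll":0,"gripper":240},{"dp":[0,21,0],"roll":0,"gripper":240},{"dp":[-2,25.5,0],"roll":0,"gripper":240},{"dp":[-4,30,0],"roll":0,"gripper":240},{"dp":[-6,35,0],"roll":0,"gripper":240},{"dp":[-7.3,40,0],"roll":0,"gripper":240},{"dp":[-7.3,40,0],"roll":0,"gripper":240}]' 25
python3 chk.py 15; python3 to.py 574.3 7.4 58.5 -166.3
```

```text
time_s: 21.77
eef_pos: [563.7, 3.8, 131.9]
ee_rot: [-0.084, 0.084, -0.702, 0.702]
force: [0.6, 0.3, -0.4]
grip_width: 0.155
time_s: 22.43
eef_pos: [570.6, 6.4, 90.7]
ee_rot: [0.084, -0.085, 0.702, -0.702]
force: [-0.1, 0.2, 3.2]
grip_width: 0.156
exp tip [454.9 -21.9  56.6] dot [454.7, -21.8, 51.9]
side red exp [282.8 199.3] seen [283.8 200.7] 11 dot px [284.6 200.9]
  orange n 138 slope dev deg 0.5 mean perp px -0.72
top red exp [270.6 223.8] seen None 0 dot px [271.  226.2]
t 22.53 TCP [570.4   6.2  91.4] yaw -166.31 tilt 0.03 w 0.152 F [-0.6 -1.2  0.9] q [-0.19  0.58  1.54 -0.    1.01  1.14]
dp [-4.  32.9 -0.2] roll -0.0001
```

```bash

python3 -m crank '[{"dp":[-1,5,0],"roll":0,"gripper":240},{"dp":[-2,10,0],"roll":0,"gripper":240},{"dp":[-2.7,15,0],"roll":0,"gripper":240},{"dp":[-3.3,20,0],"roll":0,"gripper":240},{"dp":[-3.8,25,0],"roll":0,"gripper":240},{"dp":[-4,29,0],"roll":0,"gripper":240},{"dp":[-4,32,0],"roll":0,"gripper":240},{"dp":[-4,32.5,0],"roll":0,"gripper":240},{"dp":[-4,32.5,0],"roll":0,"gripper":240}]' 25
python3 chk.py 0; python3 to.py 574.3 7.4 58.5 -166.3
python3 -m crank '[{"dp":[0,0,0],"roll":0,"gripper":240},{"dp":[0,-5,0],"roll":0,"gripper":240},{"dp":[0,-15,0],"roll":0,"gripper":240},{"dp":[0,-25,0],"roll":0,"gripper":240},{"dp":[0,-32,0],"roll":0,"gripper":240},{"dp":[0,-33,0],"roll":0,"gripper":240},{"dp":[0,-33,0],"roll":0,"gripper":240},{"dp":[0,-33,0],"roll":0,"gripper":240}]' 40
python3 chk.py 0; python3 to.py 574.3 7.4 91.5 -166.3
```

```text
time_s: 23.28
eef_pos: [574.3, 7.2, 59.0]
ee_rot: [0.084, -0.084, 0.702, -0.702]
force: [-0.4, -1.0, 2.2]
grip_width: 0.156
exp tip [454.6 -21.9  56.2] dot [454.7, -21.8, 51.9]
side red exp [282.8 199.8] seen [283.6 200.6] 13 dot px [284.6 200.9]
  orange n 135 slope dev deg 0.4 mean perp px -0.49
top red exp [270.5 223.9] seen None 0 dot px [271.  226.2]
t 23.38 TCP [574.2   7.2  59.1] yaw -166.32 tilt 0.02 w 0.155 F [0.2 0.3 2.1] q [-0.19  0.64  1.55 -0.    0.95  1.14]
dp [-0.1  0.6 -0.2] roll -0.0003
time_s: 24.05
eef_pos: [574.2, 7.2, 92.0]
ee_rot: [0.084, -0.084, 0.702, -0.702]
force: [0.4, -0.7, -1.5]
grip_width: 0.154
exp tip [454.5 -21.9  88.8] dot [454.7, -21.8, 51.9]
side red exp [283.4 191.1] seen [283.1 192.8] 8 dot px [284.6 200.9]
  orange n 136 slope dev deg 1.0 mean perp px -0.29
top red exp [270.9 223.3] seen None 0 dot px [271.  226.2]
t 24.15 TCP [574.1   7.2  91.7] yaw -166.32 tilt 0.05 w 0.156 F [ 0.  -0.4 -0.9] q [-0.19  0.59  1.53  0.    1.02  1.14]
dp [-0.2  0.2 -0.1] roll -0.0004
```

```bash
python3 -m crank '[{"dp":[0,0,0],"roll":0,"gripper":240},{"dp":[0,0,0],"roll":0,"gripper":240},{"dp":[0,0,0],"roll":0,"gripper":240}]' 40
python3 can.py; python3 chk.py 0
python3 - <<'E'
from h import *
print(ctrl.finish_job())
E
```

```text
time_s: 24.4
eef_pos: [574.3, 7.2, 91.9]
ee_rot: [0.084, -0.084, 0.702, -0.702]
force: [-0.7, -0.1, -0.6]
grip_width: 0.153
disc [475.9 401.2] 23.5 stripe n 339 mean [485.7 398. ] yaw deg -17.8
stripe line dir deg -27.6
exp tip [454.7 -21.9  89.1] dot [454.7, -21.8, 51.9]
side red exp [283.3 191. ] seen [283.  191.5] 6 dot px [284.6 200.9]
  orange n 136 slope dev deg 1.0 mean perp px -0.41
top red exp [270.9 223.2] seen None 0 dot px [271.  226.2]
the job is handed in; nothing more can be done
None
```

I completed all the steps and handed the job in at about 24.6 s of the 58 s allowed, with no verdict reported.

- **Canister:** I gripped it from above, turned it about 1.92 rad clockwise and let it go. The last look put its stripe at -27.6° against the scanner's -26.8°. It moved about 1–2 mm. A second estimate, from the middle of the stripe, gave -18°, which is still within 17° of facing.
- **Insertion:** The tool could only point straight down, so I tilted the gauge in the fingers by lifting it against the tube's lip. I then pushed it in along the 25° bore. It stopped where expected, with about 14 N along the bore, and the side picture showed the collar on the mouth. I drew it fully out, still gripped.
- **Levelling:** I pressed the rod lightly onto the reader's glass until the gauge lay level, then raised it 33 mm.
- **Final checks:** The tip works out at (454.7, -21.9, 89) mm, against the dot at (454.7, -21.8, 52), so about 37 mm above it. The gauge shows level within about 1° in the side view, the grip is firm and the outside force is about 1 N or less.

**Not confirmed:**
- The arm hid the gauge from the top camera at the end, so the tip's sideways position rests on the arm's measured pose and the side view.
- I did not measure the bystanders again at the end. Nothing was meant to touch them, and I felt no unexpected force.

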